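Edge-mark a pack of template plates on the treadle fixture

ROBOT

A 6-joint arm with a two-finger parallel gripper is mounted at the origin on the work surface. World frame = base frame: x ahead of the robot, y to its left, z up, the work surface at z = 0. Lengths are in mm, angles in rad, forces in N, time in s.
With the tool pointing down it reaches from about 375 to 925 mm from the base axis. Payload 5.7 kg.
Tool frame: the origin (TCP) lies at the centre of the arm's flange, where the gripper is bolted on; the fingertips stand 182 mm ahead of it and the grasp point (between the pads) lies 163 mm ahead of it; z points along the fingers, y is the line along which they close (so a half turn about z gives the same grasp; the last joint's range is limited). The gripper opens to 88 mm and grips with 3 to 60 N. Pads are 20 mm wide; open, the fingers measure 115 mm over their backs; the gripper's body (75 mm by 178 mm) begins 61 mm behind the grasp point.
Start: joints at [-1.385, 0.359, 1.51, -0, 1.272, -0.115], TCP at [177.759, -573.051, 404.623] pointing down, gripper open.
Joint ranges: [-2.97, 2.97], [-1.01, 2.36], [0.21, 2.38], [-0.96, 4.11], [0.2, 2.71], [-2.98, 2.98]. Speed limits (rad/s): [2.39, 2.39, 3.14, 3.14, 3.14, 3.14].

INTERFACE

Orientations are given as a rotation vector (axis times angle).
In Python, from workcell import arm gives the robot as it stands.
- The arm moves only by the tool arm_command, never from a script. Its arguments are lists of equal length, an entry for each row: "rot": the turn, a rotation vector about the tool's x, y, z in units of 5 degrees (1.0 is 5 degrees), a list of three; "linear": the shift along the tool's x, y, z in units of 50 mm (1.0 is 50 mm), a list of three; "hand": the closure, from -1 (fully open) to 1 (shut). A call has 1 to 5 rows; each row is the pose to reach, as a shift and turn from the pose commanded when the call began, along the tool's axes at that moment; what a row does not reach only later rows make up. A row lasts 1/8 s, in which the tool goes at most 62.5 mm and 10.7 degrees, less where a joint would pass 70% of its speed; a pose out of reach is approached as far as the arm can. A call with a gripper value outside its range is refused whole. The fingers move at their own pace and stop on an object; "grip_force" is the grip in N (left out, the last holds). Time passes only in rows, so rows that repeat a pose let the fingers close. It gives the time, the measured TCP pose, the force, the opening and the grip force at its end, in the units of the state.
- arm.observe(): the state, without advancing time (a new reading comes with each control period).
- arm.snapshot(name): name is "scene" or "top"; returns (picture, depth): 480x640x3 uint8, red, green, blue; 480x640 float32, mm along the optical axis (not along the pixel's ray), 0 where there is no reading.
- arm.calibration(name): a dict with "intrinsics" (3x3 intrinsics, pixels), "distortion" ([k1, k2, p1, p2, k3] as OpenCV has them; the pictures are not rectified), "rvec" (rotation vector, rad) and "tvec" (3), from world to camera coordinates, as OpenCV has them. Camera axes: x right, y down, z forward; pixel columns grow to the right and rows downward; lengths in mm; the calibration is good to about 2 mm. A picture is of the moment at which its call begins. calibration takes no time and is no camera call.
- arm.job_done(): hands the job in; it is judged then, once.
Trained networks look in the newest picture that a camera, given by its name, has taken for a name from the list of things; names that differ only in an ending like _2 or _b are one class to them, and where a whole thing is asked for, a point or a joint stands for the part that bears it (a point fixed in the world has none). Each returns a list of dicts, best first, with "p" (0 to 1); they miss things now and then, are a little off and sometimes report something else, mostly with a low value. They report only what shows in the picture. A call takes as long as a camera call. They do not tell look-alikes from the thing itself.
- arm.regions_of(camera, target): "mask" (480x640 bool, what is visible of it) and "bbox" ([left, top, width, height] in pixels, round what is visible of it).
The state is a dict: "time": time; "joint_positions": joint angles; "qvel": joint speeds; "joint_torque": joint torques, N m; "tcp_pos": TCP position; "tool_rot": TCP orientation; "ft_force": force on the tool from outside, world axes, zero at the start; "torque": the same for the moment, N m; "gripper_width": finger opening in mm; "grip_force": force on a finger pad.
Only numpy, scipy, OpenCV 4.12 (cv2) and the standard library are available. Lean on these libraries where they do the work, as an engineer would, in place of code of your own. Each camera call takes 0.05 s, during which the arm holds its last target. There are 200 camera calls.

TASK

Take the yellow cap off the marking fixture and put it in the blue dish, then stack all the template plates that are there (two or three of blued, brass and red, in any order) over the fixture's two pins, flush on one another. With the whole pack on the pins, press the red treadle down to its stop and hold it for a second so that the die marks their edges, and let it come back up. Then take the plates off and lay them flat, fully on the black mat, leaving the other things on the shelf where they are.

Things in the scene. Friction and masses are not known exactly. Their poses are not given: they have to be found in the camera images.
- fixture: green marking fixture, fixed, yaw varies. Origin on the shelf midway between its two pins. Bed 110 mm wide (y), x -80 to 170 mm, top 15 mm above the shelf. Steel pins at x = +35 and -35 mm, y = 0: 10 mm across, 50 mm high above the bed, top 12 mm tapered to 4 mm. Steel die from x = 78 mm (55 mm above the shelf), green housing from x = 104 mm (70 mm). Red treadle on the -y side
- pin_base (a point): point on the top of the fixture bed midway between the pins (15 mm above the shelf): the centre of the underside of the lowest plate when seated
- treadle (a joint): treadle angle in rad: 0 = up (rest), 0.28 = down on its stop; spring return, needs about 4 N at the tread to start and 10 N at the stop. Pressing it drives the marking die 18 mm towards the plates, stopping just short of them
- tread (a point): centre of the top face of the red tread pad (60 mm along fixture x, 62 mm along y), which moves with the treadle. At rest it is 50 mm above the shelf, at fixture x = -80, y = -115 mm; the hinge is 110 mm away in fixture +x, at height 34 mm. It goes down about 30 mm to the stop
- plate_blued: blued steel (near-black blue) template plate, 110 x 50 x 12 mm, with two 13 mm through holes on its long centre line at x = +35 and -35 mm. Origin: centre of the underside; x along the 110 mm length, y along the 50 mm width, z up. Alike either way round. 0.15 to 0.6 kg. Starts flat on the shelf; may be absent (2 or 3 of the three plates are there)
- plate_brass: brass template plate, 110 x 50 x 12 mm, with two 13 mm through holes on its long centre line at x = +35 and -35 mm. Origin: centre of the underside; x along the 110 mm length, y along the 50 mm width, z up. Alike either way round. 0.15 to 0.6 kg. Starts flat on the shelf; may be absent (2 or 3 of the three plates are there)
- plate_red: red painted aluminium template plate, 110 x 50 x 12 mm, with two 13 mm through holes on its long centre line at x = +35 and -35 mm. Origin: centre of the underside; x along the 110 mm length, y along the 50 mm width, z up. Alike either way round. 0.15 to 0.6 kg. Starts flat on the shelf; may be absent (2 or 3 of the three plates are there)
- cap: yellow plastic thread protector cap, a closed round cap standing upright: 38 mm diameter (42 mm at a 6 mm high foot flange), 34 mm high, origin: centre of the underside. Starts on the fixture bed between the two pins
- dish: blue plastic open dish, fixed, 90 x 90 mm outside, walls 4 mm thick and 16 mm high, floor about 4 mm thick. Origin: centre of the underside
- mat: black rubber mat, fixed, 250 mm along its x, 150 mm along its y, 4 mm thick. Origin: centre of the underside
- ring_gauge: chrome steel ring gauge, 72 mm across, 20 mm high; leave alone
- plug_gauge: blued steel plug gauge standing on end, 38 mm across, 70 mm high; leave alone
- pitch_comb: flat brass pitch comb, 85 x 28 x 6 mm; leave alone
- grease_jar: small jar, 56 mm across, 60 mm high; leave alone
- bristle_brush: hand brush lying down; leave alone
- spare_cap: orange plastic cap, 48 mm across, 30 mm high; leave alone
Things that resemble listed ones, but are neither listed nor needed, are in the scene too. Leave any purple look-alike of the cap alone.

How it is judged:
By the outcome, as a careful person would: the job done as asked, in the order asked, and still so for the second after the job is handed in, with the robot touching nothing.
Of plate_blued, plate_brass, plate_red only 2 to 3 are there at a start; the rules pass over those that are not, and their reading is None.
At some moment in a run one of plate_blued, plate_brass, plate_red, cap may be knocked a few centimetres aside while the robot is not near it.
It also fails if it takes over 210 s, if anything falls off the work surface, if the arm or the gripper's body presses on something with over 40 N, if the wrist force passes 120 N, or if a joint passes its speed limit or range.

## Working session

There is one attempt and no reset: what is moved stays moved. The work goes in short steps, Python scripts to look and compute and a tool call to move; the robot and the scene stay as the last step left them, time stands still between calls to the robot, and variables do not carry over. Pictures are saved under pics/ and viewed, at most 17 in all, crops included, and the job is handed in when it is done.

Besides the shell and the picture viewer there is one more tool, called by a JSON object that holds its "fn" and its "kwargs", one argument or row to a line. arm_command: Moves the arm, as the interface text tells. Its arguments: {"type":"object","properties":{"rot":{"type":"array"},"linear":{"type":"array"},"hand":{"type":"array"},"grip_force":{"type":"number"}},"required":["rot","linear","hand"]}

```bash
ls; mkdir -p pics
python3 - <<'E'
from workcell import arm
import cv2,numpy as np
for n in ("scene","top"):
    p,d=arm.snapshot(n); cv2.imwrite(f"pics/{n}0.png",p[:,:,::-1]); np.savez(f"{n}0.npz",p=p,d=d)
    c=arm.calibration(n); print(n,c)
print(arm.observe())
E
```

```text
pics
scene {'intrinsics': array([[477.50555361,   0.        , 324.32095576],
       [  0.        , 477.50555361, 231.79477786],
       [  0.        ,   0.        ,   1.        ]]), 'distortion': array([-0.10746502,  0.        ,  0.        ,  0.        ,  0.        ]), 'rvec': array([ 1.64248984,  2.11104884, -0.66166724]), 'tvec': array([ 139.72193011, -359.91608229, 1555.33696232])}
top {'intrinsics': array([[482.4018499 ,   0.        , 320.09407027],
       [  0.        , 482.4018499 , 234.19837644],
       [  0.        ,   0.        ,   1.        ]]), 'distortion': array([-0.03850299,  0.        ,  0.        ,  0.        ,  0.        ]), 'rvec': array([ 2.1361252 , -2.1522338 ,  0.16521196]), 'tvec': array([ -24.58437647,  522.45469362, 1513.98084527])}
{'time': 0.1, 'joint_positions': array([-1.38511986e+00,  3.59393897e-01,  1.51130742e+00,  1.35240985e-05,
        1.27252007e+00, -1.15088042e-01]), 'qvel': array([-7.50845050e-04, -3.99004922e-04, -1.44570452e-03, -1.34998769e-05,
        1.77253373e-03, -1.76473580e-03]), 'joint_torque': array([-1.37130269e-04, -5.16356206e+01, -2.71407634e+01,  6.75523560e-02,
        2.76391703e-02, -3.37022664e-05]), 'tcp_pos': array([ 177.69169845, -572.74293455,  403.92307961]), 'tool_rot': array([-3.10452740e+00, -4.70410997e-01,  6.99542539e-05]), 'ft_force': array([-0.09588873, -0.48450191,  0.34735836]), 'torque': array([-0.0315286 ,  0.03414149,  0.01563963]), 'grip_force': 0.0, 'gripper_width': 88.400080826515}
```

View pics/scene0.png

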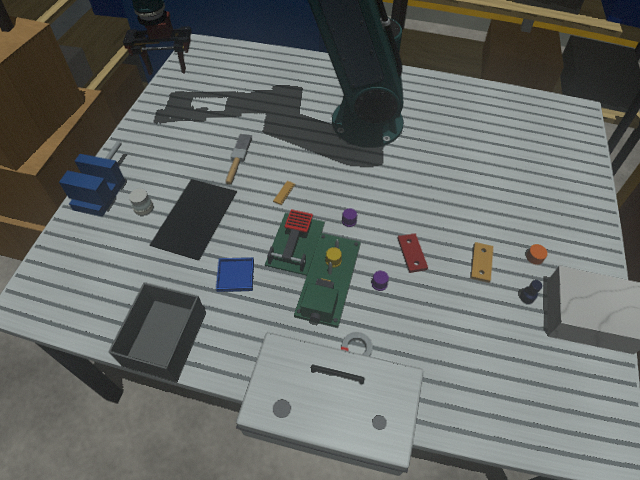

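View pics/top0.png

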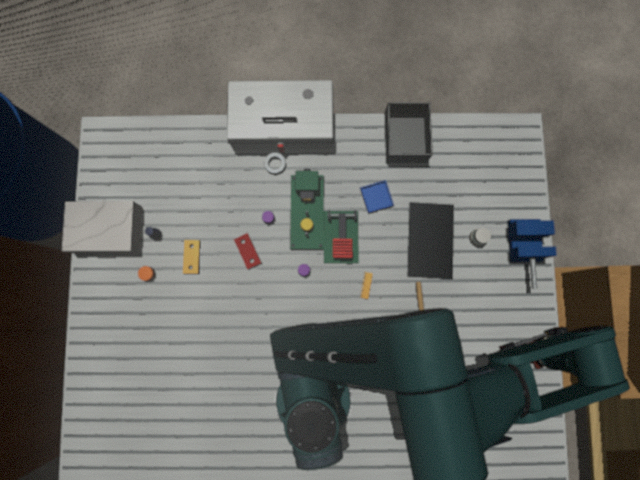

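The scene view shows the yellow cap on the fixture at (333,256), purple look-alikes at (349,217) and (380,281), the red plate at (412,252), the brass plate at (482,262), the dish at (236,274) and the mat at (195,218). The small brass piece at (284,192) is the pitch comb. I see no blued plate yet.

```bash
cat > h.py <<'E'
from workcell import arm
import cv2,numpy as np
from scipy.spatial.transform import Rotation as R
cal={n:arm.calibration(n) for n in("scene","top")}
def rt(n):
    c=cal[n]; return cv2.Rodrigues(c["rvec"])[0],c["tvec"]
def ray(n,px,z):
    "pixels -> world points on the plane at height z"
    c=cal[n]; u=cv2.undistortPoints(np.float64(px).reshape(-1,1,2),c["intrinsics"],c["distortion"])[:,0]
    Rm,t=rt(n); d=np.c_[u,np.ones(len(u))]@Rm; o=-Rm.T@t
    return o+d*((z-o[2])/d[:,2])[:,None]
def proj(n,P):
    c=cal[n]; return cv2.projectPoints(np.float64(P).reshape(-1,1,3),c["rvec"],c["tvec"],c["intrinsics"],c["distortion"])[0][:,0]
def find(n,t,k=0,pmin=0.3):
    return [r for r in arm.regions_of(n,t) if r["p"]>=pmin]
def rect(n,mask,z):
    "min-area rect of the mask on the plane z: centre, long/short sides, yaw of long side"
    cn=max(cv2.findContours(mask.astype(np.uint8),cv2.RETR_EXTERNAL,cv2.CHAIN_APPROX_NONE)[0],key=len)[:,0]
    w=ray(n,cn,z)[:,:2].astype(np.float32)
    (c,s,a)=cv2.minAreaRect(w)
    if s[0]<s[1]: s=s[::-1]; a+=90
    return np.array(c),s,(np.radians(a)+np.pi/2)%np.pi-np.pi/2
def centroid(n,mask,z):
    v,u=np.nonzero(mask); return ray(n,np.c_[u,v],z).mean(0)[:2]
def move(pos,yaw=None,rv=None):
    "needed shift (50 mm units) and turn (5 deg units) for a downward tool with y axis at yaw+90deg"
    o=arm.observe(); R0=R.from_rotvec(o["tool_rot"])
    lin=R0.inv().apply(np.array(pos)-o["tcp_pos"])/50
    rot=np.zeros(3)
    if yaw is not None:
        best=[]
        for k in(0,np.pi):
            T=R.from_euler('z',yaw+k)*R.from_rotvec([np.pi,0,0])
            best.append((R0.inv()*T).as_rotvec()/np.radians(5))
        rot=best; 
    print("lin",np.round(lin,3),"rot",np.round(rot,2),"q6",o["joint_positions"][5].round(2))
E
python3 - <<'E'
from h import *
for n in("scene","top"):
    p,d=arm.snapshot(n)
    for t in "fixture plate_blued plate_brass plate_red cap dish mat treadle".split():
        for r in find(n,t):
            z=dict(plate_blued=12,plate_brass=12,plate_red=12,cap=49,dish=16,mat=4,treadle=50,fixture=15)[t]
            c,s,a=rect(n,r["mask"],z)
            print(n,t,round(r["p"],2),r["bbox"],"rect",c.round(1),np.round(s,1),round(float(a),3),"cen",centroid(n,r["mask"],z).round(1))
d=np.load("top0.npz")["p"]; cv2.imwrite("pics/topc.png",cv2.resize(d[150:290,220:400],None,fx=4,fy=4,interpolation=cv2.INTER_CUBIC)[:,:,::-1])
d=np.load("scene0.npz")["p"]; cv2.imwrite("pics/scc.png",cv2.resize(d[190:330,260:440],None,fx=4,fy=4,interpolation=cv2.INTER_CUBIC)[:,:,::-1])
E
```

```text
scene fixture 0.89 [265.5, 207.0, 95.3, 120.6] rect [577.3 -39.4] [312.8 226. ] -0.007 cen [580.5 -27.4]
scene plate_brass 0.82 [469.0, 241.7, 22.3, 39.3] rect [460.4 394.4] [119.8  52.1] -0.015 cen [461.9 394.7]
scene cap 0.83 [372.0, 269.5, 15.7, 23.8] rect [602.6 143.7] [56.8 41.3] 0.169 cen [603.6 144.7]
scene cap 0.68 [338.3, 208.9, 23.6, 15.3] rect [435.2  31.2] [63.7 42.5] 0.204 cen [435.   31.7]
scene cap 0.53 [326.0, 245.3, 16.3, 24.3] rect [566.4  18.9] [53.4 40. ] 0.224 cen [565.5  19.4]
scene cap 0.47 [148.2, 178.7, 90.8, 81.9] rect [ 536.3 -367.9] [240.6 148.1] -0.061 cen [ 543.4 -367.8]
scene dish 0.78 [215.7, 256.4, 39.4, 38.7] rect [ 657.4 -213.4] [97.7 92.1] 0.302 cen [ 657.5 -212.9]
scene mat 0.81 [149.2, 179.6, 88.4, 82.4] rect [ 507.3 -392.5] [249.3 153.2] -0.044 cen [ 513.5 -390.3]
scene mat 0.51 [525.7, 239.5, 20.3, 23.4] rect [394.6 545. ] [72.5 51.3] -0.358 cen [394.3 544.6]
scene mat 0.34 [327.5, 245.1, 15.6, 25.0] rect [537.6  16.2] [61.8 42.1] 0.242 cen [536.7  15.4]
scene treadle 0.69 [281.3, 208.7, 33.8, 53.3] rect [523.9 -96.3] [155.6  63.1] -0.022 cen [
[... 340 characters left out ...]
.9 [184.2, 242.5, 15.2, 29.6] rect [456.2 393.2] [108.2  52.2] -0.007 cen [455.5 392.6]
top plate_red 0.69 [404.0, 202.6, 51.9, 77.1] rect [ 502.4 -389.1] [251.9 151.3] -0.049 cen [ 502.2 -389.3]
top plate_red 0.63 [237.8, 234.1, 21.9, 36.3] rect [470.5 208.3] [112.6  51.1] 0.436 cen [469.7 207.6]
top cap 0.5 [260.1, 209.3, 15.0, 15.5] rect [576.5 138.8] [42.7 38.7] 0.007 cen [576.6 137.6]
top dish 0.6 [358.4, 178.4, 34.2, 33.2] rect [ 651.2 -217.9] [92.3 92.1] -1.285 cen [ 651.2 -217.3]
top mat 0.66 [406.7, 198.9, 47.9, 79.7] rect [ 506.2 -390.1] [253.2 153.1] -0.071 cen [ 503.9 -391. ]
top treadle 0.78 [335.3, 211.6, 16.4, 46.3] rect [ 516.5 -101.7] [139.   57.5] -0.017 cen [ 500.6 -100.4]
```

View pics/topc.png

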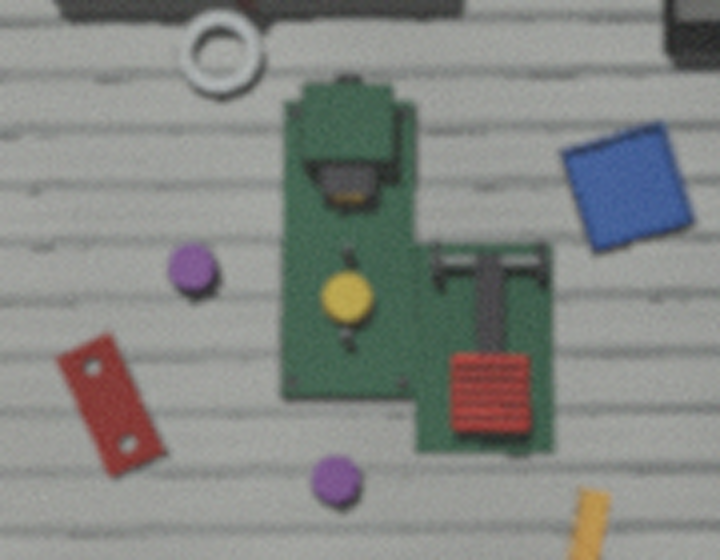

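View pics/scc.png

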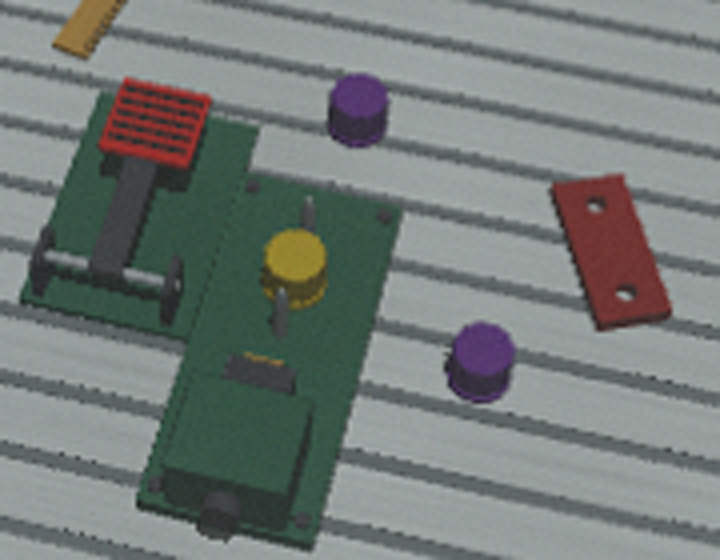

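The top crop shows the yellow cap at (347,297) between the pins at about (348,256) and (348,340). The purple caps are at (193,268) and (336,480), the red plate is at (112,405), and the tread is at (490,393). The cap candidates in the scene image are yellow (333,256), purple (349,217) and purple (380,281). Only the yellow one stands on the bed between the pins, so it is the cap, and this crop confirms it.

Run:
```python
from h import *
f=lambda u,o:(np.float64(u)+.5)/4-.5+np.array(o)
T=lambda u,z:ray("top",f(u,(220,150)),z)[:,:2].round(1)
S=lambda u,z:ray("scene",f(u,(260,190)),z)[:,:2].round(1)
b=T([(282,398),(285,101),(415,398),(415,103)],15);print("bed top",b.tolist(),b.mean(0))
b=S([(402,210),(313,550),(138,505)],15);print("bed scene FR-back.. ",b.tolist())
print("cap",T([(347,297)],49),S([(295,251)],49))
print("pin tips top",T([(348,246),(348,349)],65).tolist(),"scene",S([(282,291),(308,201)],65).tolist(),"base",S([(280,333)],15).tolist())
print("tread",T([(490,393)],50),S([(156,122)],50))
# yellow blob
for n in("top","scene"):
    p=np.load(n+"0.npz")["p"]; h=cv2.cvtColor(p,cv2.COLOR_RGB2HSV)
    m=cv2.inRange(h,(22,120,90),(34,255,255)); k,l,st,c=cv2.connectedComponentsWithStats(m)
    for i in range(1,k):
        if st[i,4]>40: print(n,st[i],c[i].round(1),ray(n,c[i],49)[0,:2].round(1))
arm_T=None
move([560,20,300],0.0)
```

```text
bed top [[477.5, 69.4], [726.9, 67.4], [476.7, -38.9], [724.4, -41.1]] [601.375  14.2  ]
bed scene FR-back..  [[482.5, 73.6], [733.1, 71.4], [730.7, -36.4]]
cap [[554.7  15.3]] [[553.2  16.7]]
pin tips top [[593.2, 14.0], [510.1, 14.3]] scene [[593.6, 17.7], [524.8, 17.9]] base [[593.9, 17.6]]
tread [[476.1 -98.3]] [[478.4 -95.2]]
top [301 218  12  12 109] [306.4 224. ] [554.3  15.2]
scene [408   0 115  24 588] [464.1  11. ] [-722.9  265.4]
scene [533  21 105  27 569] [585.3  33.6] [-723.1  764.6]
scene [326 247  16  14 159] [333.4 253.7] [556.9  17.7]
lin [10.816 -9.063  2.094] rot [[ -0.     0.     3.45]
 [ -0.    -0.   -32.55]] q6 -0.12
```

{"fn": "arm_command", "kwargs": {
  "rot": [
    [0.35,0,0],
    [0,0,1],
    [0,0,2],
    [0,0,3],
    [0,0,3.45]
  ],
  "linear": [
    [0.9,-0.75,0.2],
    [1.8,-1.5,0.4],
    [2.7,-2.25,0.6],
    [3.6,-3.0,0.8],
    [4.5,-3.75,1.0]
  ],
  "hand": [-1,-1,-1,-1,-1]
}}

```text
time: 1.62
tcp_pos: [337.9, -325.8, 354.6]
tool_rot: [3.141, -0.004, 0.001]
ft_force: [0.8, -1.0, 0.2]
gripper_width: 87.7
grip_force: 0.0
```

{"fn": "arm_command", "kwargs": {
  "rot": [
    [0,0,0],
    [0,0,0],
    [0,0,0],
    [0,0,0],
    [0,0,0]
  ],
  "linear": [
    [0.62,-0.97,0.15],
    [1.24,-1.94,0.3],
    [1.86,-2.91,0.45],
    [2.48,-3.88,0.6],
    [3.1,-4.85,0.75]
  ],
  "hand": [-1,-1,-1,-1,-1]
}}

```text
time: 2.25
tcp_pos: [493.2, -83.2, 317.2]
tool_rot: [3.141, -0.0, 0.001]
ft_force: [1.3, -0.1, 0.9]
gripper_width: 88.0
grip_force: 0.0
```

{"fn": "arm_command", "kwargs": {
  "rot": [
    [0,0,0],
    [0,0,0],
    [0,0,0],
    [0,0,0],
    [0,0,0]
  ],
  "linear": [
    [0.6,-0.9,0.1],
    [1.2,-1.9,0.3],
    [1.26,-1.99,0.35],
    [1.26,-1.99,0.35],
    [1.26,-1.99,0.35]
  ],
  "hand": [-1,-1,-1,-1,-1]
}}

```text
time: 2.88
tcp_pos: [554.5, 13.5, 299.8]
tool_rot: [3.141, -0.002, -0.001]
ft_force: [-0.4, -0.7, -0.4]
gripper_width: 88.0
grip_force: 0.0
```

{"fn": "arm_command", "kwargs": {
  "rot": [
    [0,0,0],
    [0,0,0],
    [0,0,0],
    [0,0,0],
    [0,0,0]
  ],
  "linear": [
    [0.03,-0.05,0.6],
    [0.03,-0.05,1.2],
    [0.03,-0.05,1.84],
    [0.03,-0.05,1.84],
    [0.03,-0.05,1.84]
  ],
  "hand": [-1,-1,-1,-1,-1]
}}

```text
time: 3.5
tcp_pos: [556.9, 16.3, 208.7]
tool_rot: [3.142, -0.002, 0.001]
ft_force: [1.0, -0.1, 0.4]
gripper_width: 87.9
grip_force: 0.0
```

{"fn": "arm_command", "kwargs": {
  "rot": [
    [0,0,0],
    [0,0,0],
    [0,0,0],
    [0,0,0],
    [0,0,0]
  ],
  "linear": [
    [0,0,0],
    [0,0,0],
    [0,0,0],
    [0,0,0],
    [0,0,0]
  ],
  "hand": [0.3,0.5,0.7,1,1],
  "grip_force": 15
}}

```text
time: 4.12
tcp_pos: [556.7, 17.2, 207.7]
tool_rot: [-3.142, 0.0, 0.0]
ft_force: [-0.9, -0.8, -0.3]
gripper_width: 41.2
grip_force: 0.0
```

{"fn": "arm_command", "kwargs": {
  "rot": [
    [0,0,0],
    [0,0,0],
    [0,0,0]
  ],
  "linear": [
    [0,0,0],
    [0,0,0],
    [0,0,0]
  ],
  "hand": [1,1,1]
}}

```text
time: 4.5
tcp_pos: [556.7, 17.2, 207.6]
tool_rot: [-3.141, 0.0, 0.0]
ft_force: [-1.0, 0.8, 0.8]
gripper_width: 36.9
grip_force: 15.0
```

{"fn": "arm_command", "kwargs": {
  "rot": [
    [0,0,0],
    [0,0,0],
    [0,0,0],
    [0,0,0],
    [0,0,0]
  ],
  "linear": [
    [0,0,-0.8],
    [0,0,-1.7],
    [0.4,0.9,-2.0],
    [0.8,1.8,-2.0],
    [1.2,2.8,-2.0]
  ],
  "hand": [1,1,1,1,1]
}}

```text
time: 5.12
tcp_pos: [617.2, -123.9, 308.1]
tool_rot: [-3.142, -0.001, -0.001]
ft_force: [0.6, 0.1, -0.0]
gripper_width: 37.0
grip_force: 15.0
```

{"fn": "arm_command", "kwargs": {
  "rot": [
    [0,0,0],
    [0,0,0],
    [0,0,0],
    [0,0,0],
    [0,0,0]
  ],
  "linear": [
    [0.4,0.9,0],
    [0.76,1.84,0],
    [0.76,1.84,0],
    [0.76,1.84,0],
    [0.76,1.84,0]
  ],
  "hand": [1,1,1,1,1]
}}

```text
time: 5.75
tcp_pos: [654.1, -213.5, 307.4]
tool_rot: [-3.141, -0.001, 0.002]
ft_force: [-0.1, 0.4, -0.8]
gripper_width: 36.8
grip_force: 15.0
```

Run:
```python
from h import *
print(arm.observe()["tcp_pos"],arm.observe()["gripper_width"])
P={n:arm.snapshot(n)[0] for n in("top","scene")}
for n in P: np.save(n+"1.npy",P[n])
a=cv2.resize(P["top"][180:280,270:370],None,fx=4,fy=4,interpolation=cv2.INTER_CUBIC); b=cv2.resize(P["scene"][190:330,200:370],(400*170//140,400),interpolation=cv2.INTER_CUBIC)
cv2.imwrite("pics/c1.png",np.hstack([b[:,:400],a])[:,:,::-1])
cv2.imwrite("pics/full1.png",P["scene"][:,:,::-1])
for r in find("scene","dish"): print(rect("scene",r["mask"],16))
for n in P:
  for r in arm.regions_of(n,"plate_blued"): print(n,r["p"],r["bbox"])
```

```text
[ 654.10534239 -213.52466648  307.4324114 ] 36.82021267930969
(array([ 657.27667236, -214.48480225]), (99.62316131591797, 89.32335662841797), np.float64(0.32936724676387685))
```

View pics/c1.png

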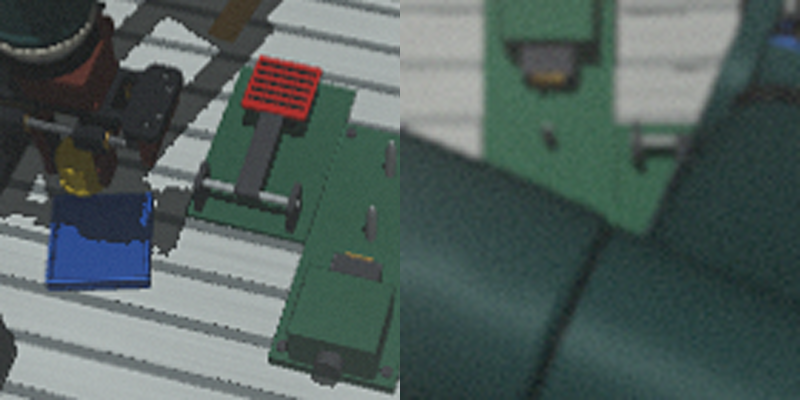

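View pics/full1.png

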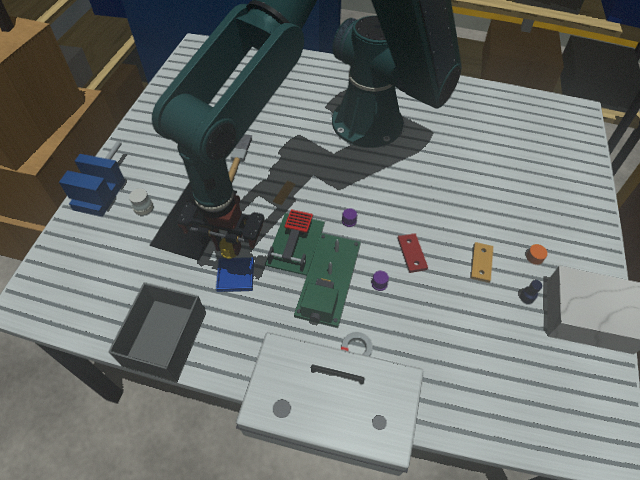

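The cap is in the gripper above the dish. The areas that were in shadow are now clear and show no blued plate, so only red (412,252) and brass (482,262) are there.

{"fn": "arm_command", "kwargs": {
  "rot": [
    [0,0,0],
    [0,0,0],
    [0,0,0],
    [0,0,0],
    [0,0,0]
  ],
  "linear": [
    [0,0,0.7],
    [0,0,1.4],
    [0,0,1.9],
    [0,0,2.16],
    [0,0,2.16]
  ],
  "hand": [1,1,1,1,1]
}}

```text
time: 6.62
tcp_pos: [654.4, -214.6, 199.0]
tool_rot: [-3.141, 0.0, 0.002]
ft_force: [-0.2, -0.2, -0.3]
gripper_width: 36.9
grip_force: 15.0
```

{"fn": "arm_command", "kwargs": {
  "rot": [
    [0,0,0],
    [0,0,0],
    [0,0,0],
    [0,0,0]
  ],
  "linear": [
    [0,0,0],
    [0,0,0],
    [0,0,0],
    [0,0,0]
  ],
  "hand": [0,-0.3,-0.3,-0.3]
}}

```text
time: 7.12
tcp_pos: [654.7, -214.9, 200.1]
tool_rot: [3.141, -0.0, 0.001]
ft_force: [0.4, 0.5, -0.3]
gripper_width: 57.2
grip_force: 0.0
```

{"fn": "arm_command", "kwargs": {
  "rot": [
    [0,0,0],
    [0,0,0],
    [0,0,0],
    [0,0,0],
    [0,0,0]
  ],
  "linear": [
    [0,0,-0.8],
    [0,0,-1.6],
    [0,0,-2.2],
    [-0.8,-1,-2.2],
    [-1.5,-2,-2.2]
  ],
  "hand": [-0.4,-0.7,-1,-1,-1]
}}

```text
time: 7.75
tcp_pos: [579.0, -114.4, 310.3]
tool_rot: [3.141, -0.003, 0.003]
ft_force: [0.3, 1.2, -0.4]
gripper_width: 87.7
grip_force: 0.0
```

{"fn": "arm_command", "kwargs": {
  "rot": [
    [0,0,1],
    [0,0,0],
    [0,0,-1],
    [0,0,-3],
    [0,0,-5]
  ],
  "linear": [
    [-0.8,-0.9,0],
    [-1.5,-1.9,0],
    [-2.1,-2.8,0],
    [-2.3,-3.8,0],
    [-2.3,-4.8,0]
  ],
  "hand": [-1,-1,-1,-1,-1]
}}

```text
time: 8.38
tcp_pos: [463.5, 126.4, 310.1]
tool_rot: [-3.065, -0.688, -0.0]
ft_force: [1.5, 0.2, -0.6]
gripper_width: 88.0
grip_force: 0.0
```

Run:
```python
from h import *
print(arm.observe()["tcp_pos"],arm.observe()["tool_rot"])
P={n:arm.snapshot(n)[0] for n in("top","scene")}
for n in P: np.save(n+"2.npy",P[n])
def hsv(n,lo,hi,z,roi,rects=True):
    h=cv2.cvtColor(P[n],cv2.COLOR_RGB2HSV); m=cv2.inRange(h,lo,hi)
    k=np.zeros_like(m); x,y,w,hh=roi; k[y:y+hh,x:x+w]=1; return m*k
for n in P:
    for t in("plate_red","plate_brass","mat","dish"):
        z={"plate_red":12,"plate_brass":12,"mat":4,"dish":16}[t]
        for r in find(n,t,pmin=.2):
            c,s,a=rect(n,r["mask"],z); print(n,t,round(r["p"],2),np.round(r["bbox"]),c.round(1),np.round(s,1),round(float(a),3),centroid(n,r["mask"],z).round(1))
a=cv2.resize(P["scene"][230:310,200:400],None,fx=4,fy=4,interpolation=cv2.INTER_CUBIC)
cv2.imwrite("pics/c2.png",a[:,:,::-1])
```

```text
[463.54208101 126.42548822 310.07198848] [-3.06535050e+00 -6.87780347e-01 -1.86048966e-04]
top plate_red 0.71 [368. 188.  17.  15.] [ 655.1 -220.2] [44.3 43.4] -0.007 [ 654.4 -219.2]
top plate_brass 0.48 [140. 264.  15.  18.] [402.2 537.8] [49.8 45.2] 0.802 [402.5 537.3]
top mat 0.84 [407. 204.  47.  73.] [ 504.7 -391.2] [249.8 151.2] -0.059 [ 502.7 -390.5]
top dish 0.74 [362. 181.  30.  32.] [ 652.3 -217.5] [94.4 94.4] 0.286 [ 651.7 -217.5]
top dish 0.5 [332. 210.  22.  49.] [ 521.4 -101.7] [142.3  68.5] -0.011 [ 502.9 -101.5]
scene plate_red 0.57 [400. 234.  28.  38.] [476.  211.5] [118.4  54.6] 0.422 [478.3 212. ]
scene plate_brass 0.66 [470. 244.  23.  35.] [461.5 395.7] [118.9  53.4] -0.019 [463.2 395.4]
scene plate_brass 0.6 [226. 132.  26.  53.] [ 272.2 -348.1] [211.   46.5] 0.104 [ 264.4 -349.8]
scene mat 0.68 [149. 180.  87.  79.] [ 507.4 -391.2] [248.8 151.4] -0.057 [ 514.4 -389.9]
scene dish 0.98 [215. 256.  42.  40.] [ 657.2 -213.5] [97.6 92.3] 0.306 [ 659.6 -211.6]
```

View pics/c2.png

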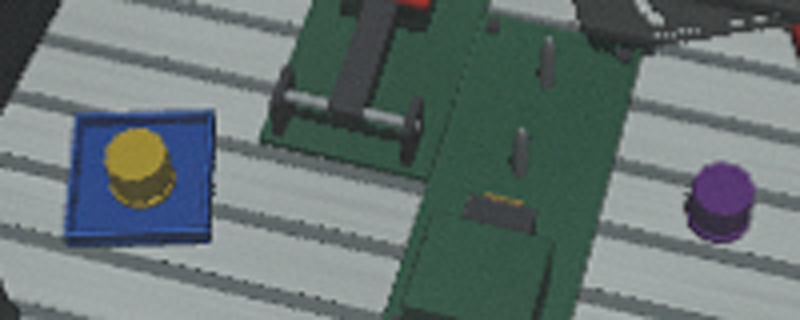

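The cap stands in the dish at crop (138,165). The free pins have their tips at crop (548,38) and (521,129), and bases at (548,86) and (521,175).

Run:
```python
from h import *
f=lambda u,o:(np.float64(u)+.5)/4-.5+np.array(o)
S=lambda u,z:ray("scene",f(u,(200,230)),z)[:,:2].round(1)
print("pins tip",S([(548,38),(521,129)],65).tolist(),"base",S([(548,87),(521,176)],15).tolist())
print("cap top",S([(136,155)],38))
P={n:np.load(n+"2.npy") for n in("top","scene")}
T=P["top"]; 
h=cv2.cvtColor(T,cv2.COLOR_RGB2HSV); m=cv2.inRange(h,(20,110,80),(36,255,255)); k,l,st,c=cv2.connectedComponentsWithStats(m)
for i in range(1,k):
    if st[i,4]>40: print("top yellow",st[i],c[i].round(1),ray("top",c[i],38)[0,:2].round(1))
def poly_iou(n,m,x,y,a,z0,z1,hx=55,hy=25):
    c,s=np.cos(a),np.sin(a); q=[(x+c*u-s*v,y+s*u+c*v,z) for z in(z0,z1) for u,v in((-hx,-hy),(hx,-hy),(hx,hy),(-hx,hy))]
    hull=cv2.convexHull(proj(n,q).astype(np.float32))
    b=np.zeros((480*4,640*4),np.uint8); cv2.fillConvexPoly(b,np.int32(np.round((hull+.5)*4-.5)),1)
    b=cv2.resize(b.astype(np.float32),(640,480),interpolation=cv2.INTER_AREA)
    return np.minimum(b,m).sum()/np.maximum(b,m).sum()
from scipy.optimize import minimize
S0=P["scene"]
def fit(n,img,lo,hi,roi,x0,hol=True):
    h=cv2.cvtColor(img,cv2.COLOR_RGB2HSV); m=cv2.inRange(h,*[np.array(v) for v in(lo,hi)]); x,y,w,hh=roi; k=np.zeros_like(m);k[y:y+hh,x:x+w]=m[y:y+hh,x:x+w]
    k=cv2.morphologyEx(k,cv2.MORPH_CLOSE,np.ones((5,5),np.uint8))
    b=(k>0).astype(np.float32)
    r=minimize(lambda v:-poly_iou(n,b,v[0],v[1],v[2]/50,0,12),[x0[0],x0[1],x0[2]*50],method="Nelder-Mead",options=dict(initial_simplex=np.array([x0[0],x0[1],x0[2]*50])+np.array([[0,0,0],[6,0,0],[0,6,0],[0,0,5]])))
    return r.x[0].round(1),r.x[1].round(1),(r.x[2]/50).round(3),-r.fun.round(3)
for n,ro,bo,img in(("scene",(390,225,50,60),(455,230,50,60),S0),("top",(225,225,45,50),(172,230,40,55),np.load("top0.npz")["p"])):
  try:
    hh=cv2.cvtColor(img,cv2.COLOR_RGB2HSV)
    m=[ (170,100,50),(179,255,255)]; print(n,"red",fit(n,img,(0,90,40),(8,255,255),ro,(472,209,.43)), fit(n,img,m[0],m[1],ro,(472,209,.43)))
    print(n,"brass",fit(n,img,(12,90,60),(30,255,255),bo,(459,394,-.01)))
  except Exception as e: print(n,e)
```

```text
pins tip [[522.6, 17.4], [592.4, 16.8]] base [[526.4, 20.0], [595.9, 18.8]]
cap top [[ 654.6 -214. ]]
top yellow [372 190  11  11  97] [376.7 195.1] [ 650.3 -214.5]
top yellow [184 240  16  34 386] [191.4 255.4] [456.6 384.9]
scene red (np.float64(470.5), np.float64(212.5), np.float64(0.438), np.float64(0.882)) (np.float64(472.0), np.float64(211.1), np.float64(0.398), np.float64(0.159))
scene brass (np.float64(455.2), np.float64(397.1), np.float64(-0.026), np.float64(0.892))
top red (np.float64(473.3), np.float64(211.3), np.float64(0.445), np.float64(0.869)) (np.float64(473.0), np.float64(210.0), np.float64(0.48), np.float64(0.024))
top brass (np.float64(456.8), np.float64(394.8), np.float64(-0.009), np.float64(0.941))
```

{"fn": "arm_command", "kwargs": {
  "rot": [
    [0,0,0],
    [0,0,0],
    [0,0,0],
    [0,0,0],
    [0,0,0]
  ],
  "linear": [
    [0.4,-0.75,0.1],
    [0.88,-1.47,0.6],
    [0.88,-1.47,1.2],
    [0.88,-1.47,1.8],
    [0.88,-1.47,1.9]
  ],
  "hand": [-1,-1,-1,-1,-1]
}}

```text
time: 9.5
tcp_pos: [472.9, 209.5, 213.1]
tool_rot: [3.067, 0.678, -0.006]
ft_force: [-0.2, -0.2, -0.2]
gripper_width: 88.0
grip_force: 0.0
```

Run:
```python
from h import *
p,_=arm.snapshot("scene"); np.save("s3.npy",p)
cv2.imwrite("pics/c3.png",cv2.resize(p[180:300,350:510],None,fx=4,fy=4,interpolation=cv2.INTER_CUBIC)[:,:,::-1])
move([472,211.8,184],.44)
```

```text
lin [-0.003 -0.05   0.591] rot [[-1.000e-02  3.000e-02 -6.000e-02]
 [ 5.000e-02  1.000e-02  3.594e+01]] q6 1.42
```

View pics/c3.png

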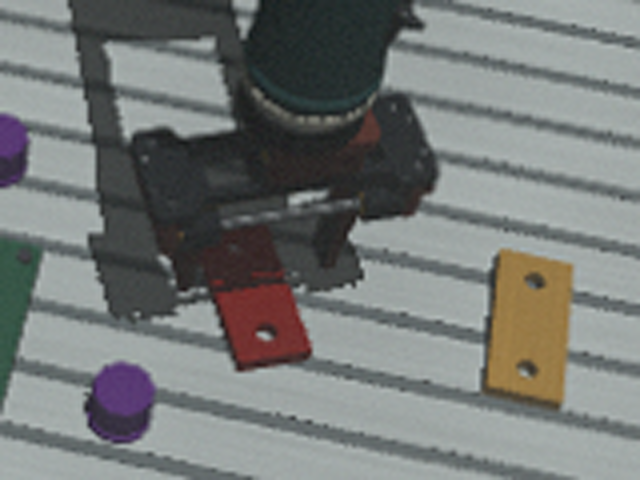

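The gripper straddles the red plate, whose free end is at crop (275,325). I'll descend and grip.

{"fn": "arm_command", "kwargs": {
  "rot": [
    [0,0,0],
    [0,0,0],
    [0,0,0]
  ],
  "linear": [
    [0,-0.02,0.35],
    [0,-0.02,0.58],
    [0,-0.02,0.58]
  ],
  "hand": [-1,-1,-1]
}}

```text
time: 9.93
tcp_pos: [473.2, 211.0, 185.7]
tool_rot: [-3.067, -0.679, 0.001]
ft_force: [0.6, -0.3, 0.2]
gripper_width: 88.0
grip_force: 0.0
```

{"fn": "arm_command", "kwargs": {
  "rot": [
    [0,0,0],
    [0,0,0],
    [0,0,0],
    [0,0,0],
    [0,0,0]
  ],
  "linear": [
    [0,0,0],
    [0,0,0],
    [0,0,0],
    [0,0,0],
    [0,0,0]
  ],
  "hand": [0.0,0.3,1,1,1],
  "grip_force": 25
}}

```text
time: 10.55
tcp_pos: [473.2, 211.3, 185.9]
tool_rot: [-3.067, -0.68, -0.0]
ft_force: [0.6, 0.9, 2.1]
gripper_width: 49.6
grip_force: 25.0
```

{"fn": "arm_command", "kwargs": {
  "rot": [
    [0,0,0],
    [0,0,0],
    [0,0,0],
    [0,0,0],
    [0,0,0]
  ],
  "linear": [
    [0,0,0],
    [0,0,-0.5],
    [0,0,-1.3],
    [0,0,-2.2],
    [0,0,-2.2]
  ],
  "hand": [1,1,1,1,1]
}}

```text
time: 11.18
tcp_pos: [474.5, 211.7, 298.5]
tool_rot: [-3.067, -0.68, -0.01]
ft_force: [-0.8, -0.8, -2.4]
gripper_width: 49.9
grip_force: 25.0
```

Run:
```python
from h import *
print(arm.observe()["tcp_pos"],arm.observe()["gripper_width"])
move([557.5,17,292],-.009)
```

```text
[474.45292131 211.66252515 298.53703806] 49.88265389795441
lin [-0.14   4.23   0.134] rot [[-1.00e-02 -7.00e-02  5.10e+00]
 [ 1.00e-01 -1.00e-02 -3.09e+01]] q6 1.42
```

{"fn": "arm_command", "kwargs": {
  "rot": [
    [0,0,1.0],
    [0,0,2.0],
    [0,0,3.1],
    [0,0,4.1],
    [0,0,5.1]
  ],
  "linear": [
    [0,0.85,0],
    [-0.1,1.7,0.1],
    [-0.14,2.55,0.13],
    [-0.14,3.4,0.13],
    [-0.14,4.2,0.13]
  ],
  "hand": [1,1,1,1,1]
}}

```text
time: 11.8
tcp_pos: [555.2, 16.6, 287.4]
tool_rot: [-3.141, 0.019, 0.004]
ft_force: [0.3, -0.5, -1.0]
gripper_width: 49.7
grip_force: 25.0
```

{"fn": "arm_command", "kwargs": {
  "rot": [
    [0,0,0],
    [0,0,0],
    [0,0,0]
  ],
  "linear": [
    [0,0.02,0.3],
    [0,0.02,0.55],
    [0,0.02,0.55]
  ],
  "hand": [1,1,1]
}}

```text
time: 12.18
tcp_pos: [553.8, 17.9, 259.5]
tool_rot: [-3.141, 0.012, 0.008]
ft_force: [-0.3, -0.8, -2.0]
gripper_width: 49.4
grip_force: 25.0
```

Run:
```python
from h import *
o=arm.observe(); print(o["tcp_pos"],o["ft_force"])
p,_=arm.snapshot("scene"); np.save("s4.npy",p)
cv2.imwrite("pics/c4.png",cv2.resize(p[200:310,270:390],None,fx=5,fy=5,interpolation=cv2.INTER_CUBIC)[:,:,::-1])
move([557.5,17,258],-.009)
```

```text
[553.83106536  17.94034717 259.53400992] [-0.28782957 -0.8320273  -1.98120908]
lin [0.063 0.019 0.048] rot [[-1.000e-02  4.000e-02  2.000e-02]
 [-6.000e-02 -1.000e-02 -3.598e+01]] q6 1.49
```

View pics/c4.png

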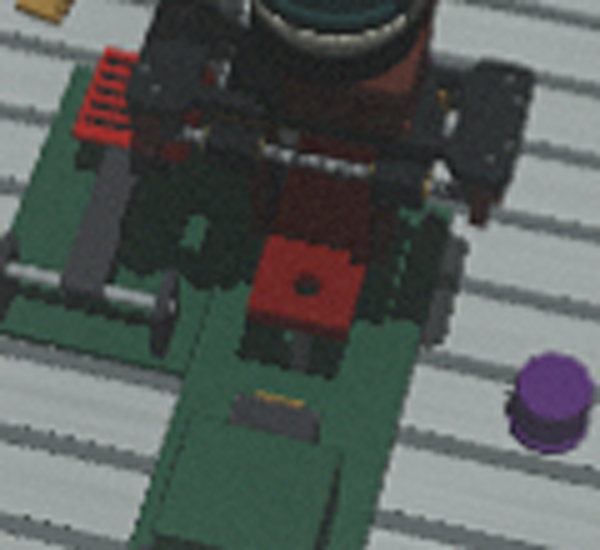

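The red plate hangs over the pins. Its front hole is at crop (307,284), and the front pin is just visible below it at (303,350).

Run:
```python
from h import *
f=lambda u:(np.float64(u)+.5)/5-.5+np.array((270,200))
z=259.5-185.9+12
print("hole",ray("scene",f([(307,284)]),z)[:,:2], "front corners",ray("scene",f([(248,315),(349,333),(366,268),(273,237)]),z)[:,:2].tolist())
```

```text
hole [[589.1702174   18.30566658]] front corners [[613.2608042777629, -4.8911737847192], [611.0176395164459, 44.123460702718944], [573.1128362311571, 43.85235950833828], [566.8934179189976, -4.145293321533728]]
```

{"fn": "arm_command", "kwargs": {
  "rot": [
    [0,0,0],
    [0,0,0],
    [0,0,0],
    [0,0,0],
    [0,0,0]
  ],
  "linear": [
    [0.05,0.03,0],
    [0.05,0.03,0.1],
    [0.05,0.03,0.2],
    [0.05,0.03,0.28],
    [0.05,0.03,0.28]
  ],
  "hand": [1,1,1,1,1]
}}

```text
time: 12.85
tcp_pos: [557.8, 15.4, 247.2]
tool_rot: [-3.141, 0.014, 0.001]
ft_force: [-0.2, 0.4, -1.5]
gripper_width: 49.9
grip_force: 25.0
```

{"fn": "arm_command", "kwargs": {
  "rot": [
    [0,0,0],
    [0,0,0],
    [0,0,0],
    [0,0,0],
    [0,0,0]
  ],
  "linear": [
    [0,0,0.08],
    [0,0,0.16],
    [0,0,0.2],
    [0,0,0.24],
    [0,0,0.24]
  ],
  "hand": [1,1,1,1,1]
}}

```text
time: 13.48
tcp_pos: [557.7, 15.7, 235.4]
tool_rot: [-3.141, 0.015, 0.001]
ft_force: [-0.3, 2.8, -1.4]
gripper_width: 49.8
grip_force: 25.0
```

{"fn": "arm_command", "kwargs": {
  "rot": [
    [0,0,0],
    [0,0,0],
    [0,0,0],
    [0,0,0],
    [0,0,0]
  ],
  "linear": [
    [0,-0.02,0.1],
    [0,-0.02,0.25],
    [0,-0.02,0.4],
    [0,-0.02,0.55],
    [0,-0.02,0.65]
  ],
  "hand": [1,1,1,1,1]
}}

```text
time: 14.1
tcp_pos: [558.1, 16.3, 202.5]
tool_rot: [3.141, -0.014, -0.0]
ft_force: [-0.2, 0.2, -0.9]
gripper_width: 49.6
grip_force: 25.0
```

{"fn": "arm_command", "kwargs": {
  "rot": [
    [0,0,0],
    [0,0,0]
  ],
  "linear": [
    [0,0,0.02],
    [0,0,0.02]
  ],
  "hand": [1,1]
}}

```text
time: 14.35
tcp_pos: [558.1, 16.3, 202.1]
tool_rot: [-3.142, 0.014, -0.0]
ft_force: [-0.6, 0.6, -1.4]
gripper_width: 49.6
grip_force: 25.0
```

{"fn": "arm_command", "kwargs": {
  "rot": [
    [0,0,0],
    [0,0,0],
    [0,0,0],
    [0,0,0],
    [0,0,0]
  ],
  "linear": [
    [0,0,0],
    [0,0,0],
    [0,0,0],
    [0,0,-0.9],
    [0,0,-2.0]
  ],
  "hand": [-0.3,-1,-1,-1,-1]
}}

```text
time: 14.98
tcp_pos: [557.4, 16.4, 302.3]
tool_rot: [-3.141, 0.014, 0.005]
ft_force: [1.6, 0.6, 0.4]
gripper_width: 87.5
grip_force: 0.0
```

{"fn": "arm_command", "kwargs": {
  "rot": [
    [0,0,0],
    [0,0,0],
    [0,0,0],
    [0,0,0],
    [0,0,0]
  ],
  "linear": [
    [-0.2,-0.9,0],
    [-0.4,-1.9,0],
    [-0.6,-2.9,0],
    [-0.8,-3.9,0],
    [-1.1,-4.9,0]
  ],
  "hand": [-1,-1,-1,-1,-1]
}}

```text
time: 15.6
tcp_pos: [505.0, 263.5, 302.5]
tool_rot: [-3.141, 0.014, -0.002]
ft_force: [0.2, 0.2, 0.1]
gripper_width: 87.9
grip_force: 0.0
```

{"fn": "arm_command", "kwargs": {
  "rot": [
    [0,0,0],
    [0,0,0],
    [0,0,0],
    [0,0,0],
    [0,0,0]
  ],
  "linear": [
    [-0.3,-0.9,0],
    [-0.6,-1.8,0],
    [-0.9,-1.9,0],
    [-0.9,-1.9,0],
    [-0.9,-1.9,0]
  ],
  "hand": [-1,-1,-1,-1,-1]
}}

```text
time: 16.23
tcp_pos: [461.4, 356.2, 302.3]
tool_rot: [3.141, -0.015, 0.0]
ft_force: [-0.2, -0.4, -0.1]
gripper_width: 87.6
grip_force: 0.0
```

Run:
```python
from h import *
o=arm.observe(); print(o["tcp_pos"],o["tool_rot"],o["gripper_width"])
p,_=arm.snapshot("scene"); np.save("s5.npy",p)
cv2.imwrite("pics/c5.png",cv2.resize(p[180:330,290:500],None,fx=3.5,fy=3.5,interpolation=cv2.INTER_CUBIC)[:,:,::-1])
for r in find("scene","plate_brass"): print(r["p"],r["bbox"],rect("scene",r["mask"],12))
for r in find("scene","plate_red"): print("red",r["p"],r["bbox"],rect("scene",r["mask"],27))
```

```text
[461.44436671 356.22315806 302.28692375] [ 3.14119214e+00 -1.53566737e-02  2.99737094e-04] 87.64646857405765
0.59 [471.1, 243.1, 18.7, 37.6] (array([461.18411255, 394.18533325]), (117.23221588134766, 48.18108367919922), np.float64(-0.027685157428027907))
red 0.84 [322.3, 242.5, 26.4, 38.3] (array([563.08905029,  17.95338631]), (112.86453247070312, 49.250953674316406), np.float64(0.014413310780374555))
```

View pics/c5.png

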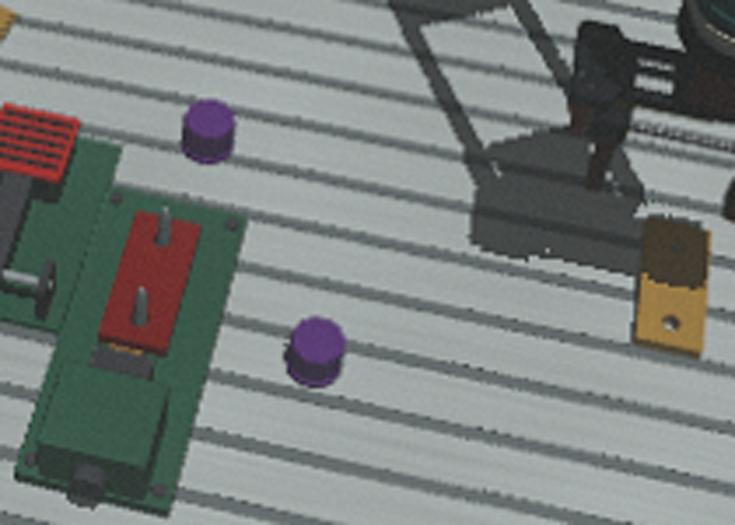

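Red is seated over both pins at crop (150,285), and brass is undisturbed at crop (672,285).

{"fn": "arm_command", "kwargs": {
  "rot": [
    [0,0,0],
    [0,0,0],
    [0,0,0],
    [0,0,0],
    [0,0,0]
  ],
  "linear": [
    [-0.11,-0.8,0],
    [-0.11,-0.8,0.9],
    [-0.11,-0.8,1.7],
    [-0.11,-0.8,2.33],
    [-0.11,-0.8,2.33]
  ],
  "hand": [-1,-1,-1,-1,-1]
}}

```text
time: 17.0
tcp_pos: [456.6, 396.7, 184.4]
tool_rot: [3.141, -0.016, -0.002]
ft_force: [0.1, -0.2, -0.3]
gripper_width: 87.5
grip_force: 0.0
```

{"fn": "arm_command", "kwargs": {
  "rot": [
    [0,0,0],
    [0,0,0],
    [0,0,0],
    [0,0,0],
    [0,0,0]
  ],
  "linear": [
    [0,0,0],
    [0,0,0],
    [0,0,0],
    [0,0,0],
    [0,0,0]
  ],
  "hand": [-0.2,0.2,1,1,1],
  "grip_force": 25
}}

```text
time: 17.62
tcp_pos: [455.9, 397.2, 186.0]
tool_rot: [3.141, -0.014, 0.0]
ft_force: [-0.5, -1.6, 3.4]
gripper_width: 49.9
grip_force: 25.0
```

{"fn": "arm_command", "kwargs": {
  "rot": [
    [0,0,0],
    [0,0,0],
    [0,0,0],
    [0,0,0],
    [0,0,0]
  ],
  "linear": [
    [0,0,0],
    [0,0,-0.5],
    [0,0,-1.3],
    [0,0,-2.2],
    [0,0,-2.2]
  ],
  "hand": [1,1,1,1,1]
}}

```text
time: 18.25
tcp_pos: [457.0, 398.4, 298.4]
tool_rot: [-3.137, 0.014, -0.008]
ft_force: [0.5, -0.1, -5.0]
gripper_width: 49.9
grip_force: 25.0
```

{"fn": "arm_command", "kwargs": {
  "rot": [
    [0,0,0],
    [0,0,0],
    [0,0,0],
    [0,0,0],
    [0,0,0]
  ],
  "linear": [
    [0.2,0.9,0],
    [0.45,1.8,0],
    [0.7,2.7,0],
    [0.95,3.6,0],
    [1.2,4.5,0]
  ],
  "hand": [1,1,1,1,1]
}}

```text
time: 18.88
tcp_pos: [513.1, 170.3, 293.2]
tool_rot: [3.141, -0.014, -0.006]
ft_force: [-0.0, 1.3, -5.0]
gripper_width: 49.8
grip_force: 25.0
```

{"fn": "arm_command", "kwargs": {
  "rot": [
    [0,0,0],
    [0,0,0],
    [0,0,0],
    [0,0,0],
    [0,0,0]
  ],
  "linear": [
    [0.2,0.9,0],
    [0.45,1.8,0],
    [0.7,2.6,0],
    [0.8,3.14,0.4],
    [0.8,3.14,0.75]
  ],
  "hand": [1,1,1,1,1]
}}

```text
time: 19.5
tcp_pos: [552.0, 12.5, 255.5]
tool_rot: [-3.141, 0.018, 0.004]
ft_force: [0.9, 0.9, -5.2]
gripper_width: 49.7
grip_force: 25.0
```

{"fn": "arm_command", "kwargs": {
  "rot": [
    [0,0,0],
    [0,0,0]
  ],
  "linear": [
    [0,0,0],
    [0,0,0]
  ],
  "hand": [1,1]
}}

```text
time: 19.75
tcp_pos: [552.1, 14.8, 257.4]
tool_rot: [-3.141, 0.014, 0.003]
ft_force: [-0.5, -0.2, -5.1]
gripper_width: 49.7
grip_force: 25.0
```

Run:
```python
from h import *
o=arm.observe(); print(o["tcp_pos"],o["ft_force"],o["gripper_width"])
p,_=arm.snapshot("scene"); np.save("s6.npy",p)
for nm,f in(("red before","s4.npy"),):pass
# brass front edge in picture vs the expected projection
cv2.imwrite("pics/c6.png",cv2.resize(p[200:310,270:390],None,fx=5,fy=5,interpolation=cv2.INTER_CUBIC)[:,:,::-1])
move([557,16.6,240],-.009)
```

```text
[552.06981733  14.83570839 257.38283585] [-0.47663846 -0.19741297 -5.11572232] 49.72045231995762
lin [ 0.091 -0.035  0.359] rot [[-0.000e+00  0.000e+00  1.000e-02]
 [-1.000e-02 -0.000e+00 -3.599e+01]] q6 1.48
```

View pics/c6.png

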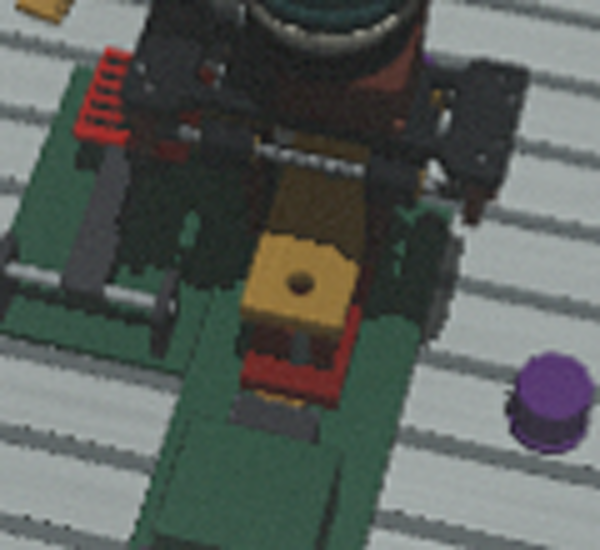

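The brass plate is held above the pins with its front hole at crop (300,283). The red plate is seated below it.

Run:
```python
from h import *
f=lambda u:(np.float64(u)+.5)/5-.5+np.array((270,200))
for nm,u,t in(("red",(307,284),(553.8,17.9,259.5)),("brass",(300,283),(552.07,14.84,257.4))):
    w=ray("scene",f([u]),t[2]-186+12)[0,:2]; print(nm,w,w-np.array(t[:2]))
```

```text
red [589.10783905  18.29314969] [35.30783905  0.39314969]
brass [588.08634703  14.61910578] [36.01634703 -0.22089422]
```

{"fn": "arm_command", "kwargs": {
  "rot": [
    [0,0,0],
    [0,0,0],
    [0,0,0],
    [0,0,0],
    [0,0,0]
  ],
  "linear": [
    [0.105,-0.036,0],
    [0.105,-0.036,0.05],
    [0.105,-0.036,0.12],
    [0.105,-0.036,0.22],
    [0.105,-0.036,0.22]
  ],
  "hand": [1,1,1,1,1]
}}

```text
time: 20.42
tcp_pos: [557.4, 16.2, 246.6]
tool_rot: [-3.141, 0.014, 0.002]
ft_force: [0.4, -0.4, -5.1]
gripper_width: 49.9
grip_force: 25.0
```

{"fn": "arm_command", "kwargs": {
  "rot": [
    [0,0,0],
    [0,0,0],
    [0,0,0],
    [0,0,0],
    [0,0,0]
  ],
  "linear": [
    [0,0,0.06],
    [0,0,0.12],
    [0,0,0.18],
    [0,0,0.26],
    [0,0,0.26]
  ],
  "hand": [1,1,1,1,1]
}}

```text
time: 21.05
tcp_pos: [557.6, 16.2, 233.8]
tool_rot: [-3.141, 0.014, 0.001]
ft_force: [-0.1, 0.0, -5.0]
gripper_width: 49.6
grip_force: 25.0
```

{"fn": "arm_command", "kwargs": {
  "rot": [
    [0,0,0],
    [0,0,0],
    [0,0,0],
    [0,0,0],
    [0,0,0]
  ],
  "linear": [
    [0,0,0.1],
    [0,0,0.2],
    [0,0,0.3],
    [0,0,0.38],
    [0,0,0.38]
  ],
  "hand": [1,1,1,1,1]
}}

```text
time: 21.68
tcp_pos: [557.6, 16.2, 214.7]
tool_rot: [-3.141, 0.014, 0.001]
ft_force: [0.1, -0.5, -4.9]
gripper_width: 49.6
grip_force: 25.0
```

{"fn": "arm_command", "kwargs": {
  "rot": [
    [0,0,0],
    [0,0,0]
  ],
  "linear": [
    [0,0,0.02],
    [0,0,0.02]
  ],
  "hand": [1,1]
}}

```text
time: 21.92
tcp_pos: [557.8, 16.2, 214.3]
tool_rot: [-3.141, 0.014, -0.0]
ft_force: [-1.1, -0.2, -5.7]
gripper_width: 49.4
grip_force: 25.0
```

{"fn": "arm_command", "kwargs": {
  "rot": [
    [0,0,0],
    [0,0,0],
    [0,0,0],
    [0,0,0],
    [0,0,0]
  ],
  "linear": [
    [0,0,0],
    [0,0,0],
    [0,0,0],
    [0,0,-0.9],
    [0,0,-1.75]
  ],
  "hand": [-0.3,-1,-1,-1,-1]
}}

```text
time: 22.55
tcp_pos: [557.6, 16.2, 302.5]
tool_rot: [-3.141, 0.014, 0.002]
ft_force: [0.4, 0.9, 0.1]
gripper_width: 87.6
grip_force: 0.0
```

{"fn": "arm_command", "kwargs": {
  "rot": [
    [0,0,0],
    [0,0,0],
    [0,0,0],
    [0,0,0],
    [0,0,0]
  ],
  "linear": [
    [-0.5,0.8,0],
    [-1.1,1.6,0],
    [-1.62,2.28,0],
    [-1.62,2.28,0],
    [-1.62,2.28,0]
  ],
  "hand": [-0.5,0,0.5,1,1]
}}

```text
time: 23.18
tcp_pos: [476.2, -97.0, 302.0]
tool_rot: [-3.141, 0.015, -0.002]
ft_force: [-0.4, -0.7, -0.7]
gripper_width: 41.0
grip_force: 0.0
```

Run:
```python
from h import *
o=arm.observe(); print(o["tcp_pos"],o["ft_force"],o["gripper_width"])
p,_=arm.snapshot("scene"); np.save("s7.npy",p); q,_=arm.snapshot("top")
cv2.imwrite("pics/c7.png",cv2.resize(p[200:330,250:390],None,fx=4,fy=4,interpolation=cv2.INTER_CUBIC)[:,:,::-1])
move([476.5,-97.5,236],-.009)
```

```text
[476.21147763 -97.01718548 301.97199901] [-0.44439037 -0.71875537 -0.7005498 ] 41.037648457856164
lin [-1.000e-03  2.000e-02  1.316e+00] rot [[-0.000e+00 -1.000e-02  1.000e-02]
 [ 1.000e-02 -0.000e+00 -3.599e+01]] q6 1.24
```

View pics/c7.png

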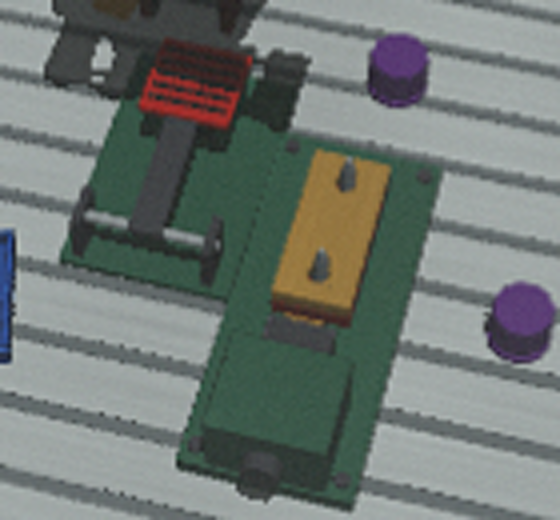

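Brass lies flush on red with both pins through, at crop (335,230). Next is the treadle press.

{"fn": "arm_command", "kwargs": {
  "rot": [
    [0,0,0],
    [0,0,0],
    [0,0,0],
    [0,0,0],
    [0,0,0]
  ],
  "linear": [
    [0,0,0.5],
    [0,0,1.0],
    [0,0,1.3],
    [0,0,1.3],
    [0,0,1.45]
  ],
  "hand": [1,1,1,1,1]
}}

```text
time: 23.9
tcp_pos: [476.3, -97.0, 229.8]
tool_rot: [3.141, -0.013, 0.002]
ft_force: [-1.9, -0.5, 5.6]
gripper_width: 0.8
grip_force: 2.5
```

{"fn": "arm_command", "kwargs": {
  "rot": [
    [0,0,0],
    [0,0,0],
    [0,0,0],
    [0,0,0],
    [0,0,0]
  ],
  "linear": [
    [0,0,0.1],
    [0,0,0.2],
    [0,0,0.3],
    [0,0,0.4],
    [0,0,0.4]
  ],
  "hand": [1,1,1,1,1]
}}

```text
time: 24.52
tcp_pos: [475.8, -97.1, 209.7]
tool_rot: [-3.142, 0.014, -0.001]
ft_force: [-2.8, 0.6, 9.8]
gripper_width: -0.1
grip_force: 4.7
```

{"fn": "arm_command", "kwargs": {
  "rot": [
    [0,0,0],
    [0,0,0],
    [0,0,0],
    [0,0,0],
    [0,0,0]
  ],
  "linear": [
    [0,0,0.06],
    [0,0,0.1],
    [0,0,0.14],
    [0,0,0.17],
    [0,0,0.17]
  ],
  "hand": [1,1,1,1,1]
}}

```text
time: 25.15
tcp_pos: [476.1, -97.0, 202.8]
tool_rot: [3.141, -0.014, 0.004]
ft_force: [-5.8, 2.9, 26.2]
gripper_width: 0.4
grip_force: 13.5
```

{"fn": "arm_command", "kwargs": {
  "rot": [
    [0,0,0],
    [0,0,0],
    [0,0,0],
    [0,0,0],
    [0,0,0]
  ],
  "linear": [
    [0,0,0.01],
    [0,0,0.01],
    [0,0,0.01],
    [0,0,0.01],
    [0,0,0.01]
  ],
  "hand": [1,1,1,1,1]
}}

```text
time: 25.78
tcp_pos: [476.1, -97.0, 202.7]
tool_rot: [3.141, -0.014, 0.004]
ft_force: [-6.3, 2.8, 30.0]
gripper_width: 0.5
grip_force: 15.4
```

{"fn": "arm_command", "kwargs": {
  "rot": [
    [0,0,0],
    [0,0,0],
    [0,0,0],
    [0,0,0],
    [0,0,0]
  ],
  "linear": [
    [0,0,0],
    [0,0,0],
    [0,0,0],
    [0,0,0],
    [0,0,0]
  ],
  "hand": [1,1,1,1,1]
}}

```text
time: 26.4
tcp_pos: [476.1, -97.0, 202.7]
tool_rot: [3.141, -0.014, 0.004]
ft_force: [-6.5, 3.4, 29.9]
gripper_width: 0.3
grip_force: 15.4
```

Run:
```python
from h import *
o=arm.observe(); print(o["time"],o["tcp_pos"],o["ft_force"])
p,_=arm.snapshot("scene"); np.save("s8.npy",p)
```

```text
26.4 [476.09223385 -97.01644785 202.66104515] [-6.45984861  3.42661492 29.90307329]
```

{"fn": "arm_command", "kwargs": {
  "rot": [
    [0,0,0],
    [0,0,0],
    [0,0,0],
    [0,0,0],
    [0,0,0]
  ],
  "linear": [
    [0,0,0],
    [0,0,0],
    [0,0,0],
    [0,0,0],
    [0,0,0]
  ],
  "hand": [1,1,1,1,1]
}}

```text
time: 27.08
tcp_pos: [476.1, -97.0, 202.7]
tool_rot: [3.141, -0.014, 0.004]
ft_force: [-6.9, 4.1, 30.4]
gripper_width: 0.4
grip_force: 15.4
```

{"fn": "arm_command", "kwargs": {
  "rot": [
    [0,0,0],
    [0,0,0],
    [0,0,0],
    [0,0,0],
    [0,0,0]
  ],
  "linear": [
    [0,0,-0.15],
    [0,0,-0.3],
    [0,0,-0.5],
    [0,0,-1.2],
    [0,0,-2.0]
  ],
  "hand": [1,1,1,1,0]
}}

```text
time: 27.7
tcp_pos: [475.6, -97.1, 301.0]
tool_rot: [-3.141, 0.014, 0.0]
ft_force: [0.6, -0.6, -0.5]
gripper_width: 7.1
grip_force: 0.0
```

Run:
```python
from h import *
o=arm.observe(); print(o["time"],o["tcp_pos"],o["ft_force"])
p,_=arm.snapshot("scene"); np.save("s9.npy",p)
a,b=[cv2.resize(x[200:310,255:365],(400,400),interpolation=cv2.INTER_CUBIC) for x in(np.load("s8.npy"),p)]
cv2.imwrite("pics/c8.png",np.hstack([a,b])[:,:,::-1])
move([557.7,16.2,302],-.009)
```

```text
27.7 [475.63917189 -97.07182031 301.01807746] [ 0.5650939  -0.61210199 -0.4897496 ]
lin [ 1.585 -2.29   0.082] rot [[ 3.0e-02 -8.0e-02  0.0e+00]
 [ 1.3e-01  4.0e-02 -3.6e+01]] q6 1.24
```

View pics/c8.png

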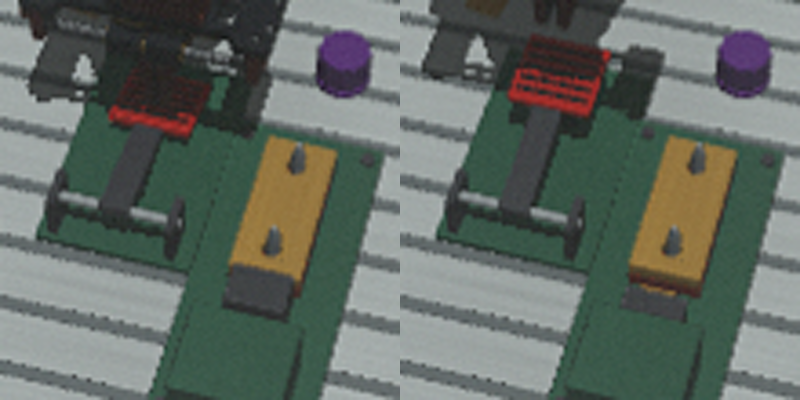

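The left half shows the treadle down with the die at the plates. The right half shows it back up and the pack still seated. Now I'll take the brass plate off.

{"fn": "arm_command", "kwargs": {
  "rot": [
    [0,0,0],
    [0,0,0],
    [0,0,0],
    [0,0,0],
    [0,0,0]
  ],
  "linear": [
    [0.6,-0.8,0],
    [1.2,-1.6,0],
    [1.64,-2.27,0],
    [1.64,-2.27,0],
    [1.64,-2.27,0]
  ],
  "hand": [-1,-1,-1,-1,-1]
}}

```text
time: 28.38
tcp_pos: [558.3, 15.5, 300.0]
tool_rot: [3.141, -0.013, -0.001]
ft_force: [0.1, -0.2, -0.3]
gripper_width: 61.0
grip_force: 0.0
```

{"fn": "arm_command", "kwargs": {
  "rot": [
    [0,0,0],
    [0,0,0],
    [0,0,0],
    [0,0,0],
    [0,0,0]
  ],
  "linear": [
    [0,0,0.6],
    [0,0,1.2],
    [0,0,1.6],
    [0,0,1.76],
    [0,0,1.76]
  ],
  "hand": [-1,-1,-1,-1,-1]
}}

```text
time: 29.0
tcp_pos: [558.4, 15.0, 212.1]
tool_rot: [-3.141, 0.016, 0.001]
ft_force: [-0.6, -0.1, 0.3]
gripper_width: 87.8
grip_force: 0.0
```

{"fn": "arm_command", "kwargs": {
  "rot": [
    [0,0,0],
    [0,0,0],
    [0,0,0],
    [0,0,0],
    [0,0,0]
  ],
  "linear": [
    [0,-0.02,-0.03],
    [0,-0.02,-0.03],
    [0,-0.02,-0.03],
    [0,-0.02,-0.03],
    [0,-0.02,-0.03]
  ],
  "hand": [-0.2,0.2,1,1,1],
  "grip_force": 25
}}

```text
time: 29.62
tcp_pos: [558.8, 16.7, 213.9]
tool_rot: [3.141, -0.014, 0.0]
ft_force: [-0.4, -0.1, 2.0]
gripper_width: 49.7
grip_force: 25.0
```

{"fn": "arm_command", "kwargs": {
  "rot": [
    [0,0,0],
    [0,0,0],
    [0,0,0],
    [0,0,0],
    [0,0,0]
  ],
  "linear": [
    [0,0,0],
    [0,0,-0.2],
    [0,0,-0.4],
    [0,0,-0.6],
    [0,0,-0.6]
  ],
  "hand": [1,1,1,1,1]
}}

```text
time: 30.25
tcp_pos: [559.2, 16.7, 244.7]
tool_rot: [3.142, -0.014, 0.003]
ft_force: [-0.4, 0.4, -5.0]
gripper_width: 49.7
grip_force: 25.0
```

{"fn": "arm_command", "kwargs": {
  "rot": [
    [0,0,0],
    [0,0,0],
    [0,0,0],
    [0,0,0],
    [0,0,0]
  ],
  "linear": [
    [0,0,-0.6],
    [0,0,-1.1],
    [0,0.9,-1.1],
    [0,1.8,-1.1],
    [0,2.7,-1.1]
  ],
  "hand": [1,1,1,1,1]
}}

```text
time: 30.88
tcp_pos: [557.2, -119.4, 298.5]
tool_rot: [-3.141, 0.013, 0.0]
ft_force: [0.5, 0.5, -5.5]
gripper_width: 50.1
grip_force: 25.0
```

{"fn": "arm_command", "kwargs": {
  "rot": [
    [0,0,0.1],
    [0,0,0.2],
    [0,0,0.3],
    [0,0,0.4],
    [0,0,0.53]
  ],
  "linear": [
    [0,0.9,0],
    [0.1,1.9,0],
    [0.14,2.9,0],
    [0.14,3.9,0],
    [0.14,4.82,0]
  ],
  "hand": [1,1,1,1,1]
}}

```text
time: 31.5
tcp_pos: [561.9, -361.0, 298.1]
tool_rot: [-3.14, 0.088, 0.001]
ft_force: [0.9, -0.6, -4.4]
gripper_width: 50.1
grip_force: 25.0
```

{"fn": "arm_command", "kwargs": {
  "rot": [
    [0,0,0],
    [0,0,0],
    [0,0,0]
  ],
  "linear": [
    [0,0,0.4],
    [0,0,0.8],
    [0,0,0.8]
  ],
  "hand": [1,1,1]
}}

```text
time: 31.88
tcp_pos: [561.2, -358.7, 256.3]
tool_rot: [-3.137, 0.087, 0.007]
ft_force: [-0.2, 0.2, -5.5]
gripper_width: 49.7
grip_force: 25.0
```

Run:
```python
from h import *
arm.snapshot("scene"); arm.snapshot("top")
for n in("scene","top"):
  for r in find(n,"mat"): print(n,r["p"],rect(n,r["mask"],4))
move([566.3,-359.4,191.5],-.055)
print(arm.observe()["tcp_pos"])
```

```text
scene 0.9 (array([ 507.09130859, -390.8848877 ]), (253.52244567871094, 152.63031005859375), np.float64(-0.05586672808324611))
top 0.59 (array([ 540.33343506, -436.78063965]), (63.64363479614258, 34.82644271850586), np.float64(1.4862320405952287))
lin [ 0.068 -0.006  1.361] rot [[ 1.0e-02 -1.0e-02  0.0e+00]
 [ 2.0e-02  1.0e-02 -3.6e+01]] q6 0.95
[ 562.82892747 -359.43395031  259.55895511]
```

{"fn": "arm_command", "kwargs": {
  "rot": [
    [0,0,0],
    [0,0,0],
    [0,0,0],
    [0,0,0],
    [0,0,0]
  ],
  "linear": [
    [0.06,0,0.5],
    [0.06,0,0.9],
    [0.06,0,1.1],
    [0.06,0,1.25],
    [0.06,0,1.25]
  ],
  "hand": [1,1,1,1,1]
}}

```text
time: 32.7
tcp_pos: [565.3, -359.4, 195.8]
tool_rot: [-3.14, 0.087, 0.001]
ft_force: [-0.8, -0.3, -5.1]
gripper_width: 50.0
grip_force: 25.0
```

{"fn": "arm_command", "kwargs": {
  "rot": [
    [0,0,0],
    [0,0,0]
  ],
  "linear": [
    [0,0,0.03],
    [0,0,0.05]
  ],
  "hand": [1,1]
}}

```text
time: 32.95
tcp_pos: [565.6, -359.7, 194.2]
tool_rot: [3.14, -0.087, 0.001]
ft_force: [0.4, -0.2, -5.4]
gripper_width: 50.0
grip_force: 25.0
```

{"fn": "arm_command", "kwargs": {
  "rot": [
    [0,0,0],
    [0,0,0],
    [0,0,0]
  ],
  "linear": [
    [0,0,0.03],
    [0,0,0.05],
    [0,0,0.05]
  ],
  "hand": [1,1,1]
}}

```text
time: 33.33
tcp_pos: [565.3, -359.4, 191.1]
tool_rot: [-3.14, 0.087, 0.0]
ft_force: [-0.0, -0.1, -5.4]
gripper_width: 49.8
grip_force: 25.0
```

{"fn": "arm_command", "kwargs": {
  "rot": [
    [0,0,0],
    [0,0,0],
    [0,0,0],
    [0,0,0],
    [0,0,0]
  ],
  "linear": [
    [0,0,0],
    [0,0,0],
    [0,0,0],
    [0,0,-0.9],
    [0,0,-2.1]
  ],
  "hand": [-0.3,-1,-1,-1,-1]
}}

```text
time: 33.95
tcp_pos: [564.8, -359.1, 295.7]
tool_rot: [-3.138, 0.087, 0.005]
ft_force: [0.8, -0.4, 0.4]
gripper_width: 87.2
grip_force: 0.0
```

{"fn": "arm_command", "kwargs": {
  "rot": [
    [0,0,0],
    [0,0,-0.1],
    [0,0,-0.2],
    [0,0,-0.3],
    [0,0,-0.53]
  ],
  "linear": [
    [-0.1,-0.9,0],
    [-0.2,-1.8,0],
    [-0.3,-2.7,0],
    [-0.4,-3.7,0],
    [-0.5,-4.7,0]
  ],
  "hand": [-1,-1,-1,-1,-1]
}}

```text
time: 34.58
tcp_pos: [553.3, -122.1, 296.6]
tool_rot: [3.141, -0.014, 0.002]
ft_force: [1.3, -0.5, -0.1]
gripper_width: 87.8
grip_force: 0.0
```

Run:
```python
from h import *
p,_=arm.snapshot("scene")
cv2.imwrite("pics/c10.png",cv2.resize(p[160:310,140:370],None,fx=3,fy=3,interpolation=cv2.INTER_CUBIC)[:,:,::-1])
for r in find("scene","plate_brass"): print("brass",r["p"],rect("scene",r["mask"],16))
for r in find("scene","plate_red"): print("red",r["p"],r["bbox"],rect("scene",r["mask"],27))
move([558.5,16.5,300],-.009); print(arm.observe()["tcp_pos"])
```

```text
brass 0.65 (array([ 567.58795166, -357.07455444]), (117.76097869873047, 58.182533264160156), np.float64(-0.07185022199757451))
red 0.62 [320.2, 244.3, 28.9, 37.8] (array([560.91308594,  16.46016693]), (116.15056610107422, 50.698665618896484), np.float64(-0.0173383771189064))
lin [ 0.093 -2.758 -0.07 ] rot [[-0.000e+00  0.000e+00  4.000e-02]
 [-0.000e+00 -1.000e-02 -3.596e+01]] q6 1.24
[ 553.0586254  -121.36500344  296.47552303]
```

View pics/c10.png

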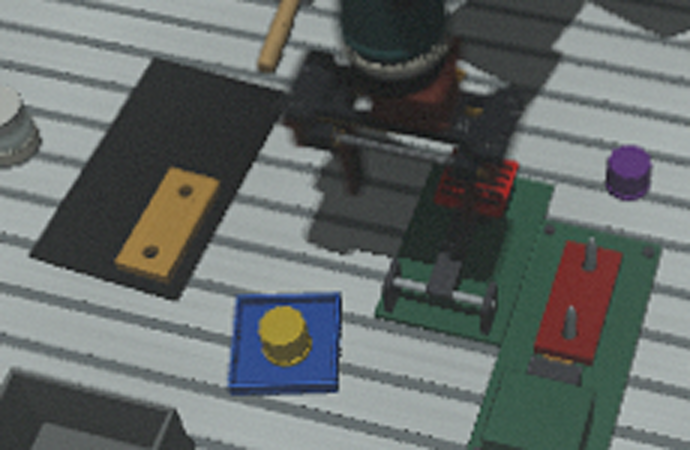

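Brass is fully on the mat at crop (168,225), the cap is in the dish, and red is still on the pins at (580,300). Red is next.

{"fn": "arm_command", "kwargs": {
  "rot": [
    [0,0,0],
    [0,0,0],
    [0,0,0],
    [0,0,0],
    [0,0,0]
  ],
  "linear": [
    [0,-0.9,0],
    [0.05,-1.8,0],
    [0.1,-2.76,0],
    [0.1,-2.76,0],
    [0.1,-2.76,0]
  ],
  "hand": [-1,-1,-1,-1,-1]
}}

```text
time: 35.35
tcp_pos: [560.2, 13.4, 296.3]
tool_rot: [3.141, -0.014, 0.001]
ft_force: [0.3, -0.2, -0.2]
gripper_width: 88.0
grip_force: 0.0
```

{"fn": "arm_command", "kwargs": {
  "rot": [
    [0,0,0],
    [0,0,0],
    [0,0,0],
    [0,0,0],
    [0,0,0]
  ],
  "linear": [
    [0,0,0.6],
    [0,0,1.2],
    [0,0,1.6],
    [0,0,1.88],
    [0,0,1.88]
  ],
  "hand": [-1,-1,-1,-1,-1]
}}

```text
time: 35.98
tcp_pos: [559.5, 13.4, 201.4]
tool_rot: [-3.141, 0.016, 0.003]
ft_force: [0.1, 0.3, 0.9]
gripper_width: 87.8
grip_force: 0.0
```

{"fn": "arm_command", "kwargs": {
  "rot": [
    [0,0,0],
    [0,0,0],
    [0,0,0],
    [0,0,0],
    [0,0,0]
  ],
  "linear": [
    [-0.03,-0.06,-0.01],
    [-0.03,-0.06,-0.01],
    [-0.03,-0.06,-0.01],
    [-0.03,-0.06,-0.01],
    [-0.03,-0.06,-0.01]
  ],
  "hand": [-0.2,0.2,1,1,1],
  "grip_force": 25
}}

```text
time: 36.6
tcp_pos: [558.3, 17.5, 203.0]
tool_rot: [3.142, -0.014, 0.001]
ft_force: [-0.4, -0.6, 2.9]
gripper_width: 49.6
grip_force: 25.0
```

{"fn": "arm_command", "kwargs": {
  "rot": [
    [0,0,0],
    [0,0,0],
    [0,0,0],
    [0,0,0],
    [0,0,0]
  ],
  "linear": [
    [0,0,0],
    [0,0,-0.2],
    [0,0,-0.5],
    [0,0,-0.8],
    [0,0,-0.8]
  ],
  "hand": [1,1,1,1,1]
}}

```text
time: 37.22
tcp_pos: [558.9, 17.4, 244.5]
tool_rot: [3.141, -0.014, 0.005]
ft_force: [-0.1, 0.5, -1.5]
gripper_width: 49.5
grip_force: 25.0
```

{"fn": "arm_command", "kwargs": {
  "rot": [
    [0,0,0],
    [0,0,0],
    [0,0,0],
    [0,0,0],
    [0,0,0]
  ],
  "linear": [
    [0,0,-0.6],
    [0,0,-1.1],
    [-0.2,0.9,-1.1],
    [-0.4,1.8,-1.1],
    [-0.6,2.7,-1.1]
  ],
  "hand": [1,1,1,1,1]
}}

```text
time: 37.85
tcp_pos: [526.4, -118.3, 297.6]
tool_rot: [-3.142, 0.013, -0.0]
ft_force: [-0.2, 0.1, -1.5]
gripper_width: 49.6
grip_force: 25.0
```

{"fn": "arm_command", "kwargs": {
  "rot": [
    [0,0,0.1],
    [0,0,0.2],
    [0,0,0.3],
    [0,0,0.4],
    [0,0,0.53]
  ],
  "linear": [
    [-0.3,0.9,0],
    [-0.6,1.8,0],
    [-0.9,2.7,0],
    [-1.2,3.6,0],
    [-1.4,4.5,0]
  ],
  "hand": [1,1,1,1,1]
}}

```text
time: 38.48
tcp_pos: [453.9, -342.8, 297.4]
tool_rot: [-3.14, 0.088, 0.001]
ft_force: [-0.2, 1.4, -2.0]
gripper_width: 49.5
grip_force: 25.0
```

{"fn": "arm_command", "kwargs": {
  "rot": [
    [0,0,0],
    [0,0,0],
    [0,0,0],
    [0,0,0]
  ],
  "linear": [
    [-0.15,0.8,0],
    [-0.24,1.62,0],
    [-0.24,1.62,0.5],
    [-0.24,1.62,0.5]
  ],
  "hand": [1,1,1,1]
}}

```text
time: 38.98
tcp_pos: [437.3, -421.3, 270.7]
tool_rot: [-3.136, 0.088, 0.005]
ft_force: [0.3, 0.5, -1.0]
gripper_width: 49.3
grip_force: 25.0
```

Run:
```python
from h import *
move([442.7,-422.6,193],-.055); o=arm.observe(); print(o["tcp_pos"],o["tool_rot"],o["gripper_width"])
```

```text
lin [0.114 0.026 1.553] rot [[-4.000e-02  4.000e-02 -1.000e-02]
 [ 6.000e-02  7.000e-02  3.599e+01]] q6 0.75
[ 437.34332448 -421.26849954  270.66749355] [-3.13649939  0.08819987  0.00504051] 49.32964658507484
```

{"fn": "arm_command", "kwargs": {
  "rot": [
    [0,0,0],
    [0,0,0],
    [0,0,0],
    [0,0,0],
    [0,0,0]
  ],
  "linear": [
    [0.1,0.02,0.5],
    [0.1,0.02,0.9],
    [0.1,0.02,1.3],
    [0.1,0.02,1.45],
    [0.1,0.02,1.45]
  ],
  "hand": [1,1,1,1,1]
}}

```text
time: 39.6
tcp_pos: [443.5, -422.7, 200.3]
tool_rot: [-3.14, 0.086, 0.001]
ft_force: [-0.9, -0.8, -1.7]
gripper_width: 49.7
grip_force: 25.0
```

{"fn": "arm_command", "kwargs": {
  "rot": [
    [0,0,0],
    [0,0,0]
  ],
  "linear": [
    [0,0,0.01],
    [0,0,0.02]
  ],
  "hand": [1,1]
}}

```text
time: 39.85
tcp_pos: [443.7, -423.3, 200.0]
tool_rot: [3.139, -0.087, 0.001]
ft_force: [0.7, -1.1, -2.2]
gripper_width: 49.6
grip_force: 25.0
```

{"fn": "arm_command", "kwargs": {
  "rot": [
    [0,0,0],
    [0,0,0],
    [0,0,0],
    [0,0,0]
  ],
  "linear": [
    [0,0,0.07],
    [0,0,0.12],
    [0,0,0.14],
    [0,0,0.14]
  ],
  "hand": [1,1,1,1]
}}

```text
time: 40.35
tcp_pos: [443.4, -423.1, 192.1]
tool_rot: [-3.14, 0.087, 0.0]
ft_force: [-0.9, -0.3, -2.0]
gripper_width: 49.6
grip_force: 25.0
```

{"fn": "arm_command", "kwargs": {
  "rot": [
    [0,0,0],
    [0,0,0],
    [0,0,0],
    [0,0,0],
    [0,0,0]
  ],
  "linear": [
    [0,0,0],
    [0,0,0],
    [0,0,0],
    [0,0,-0.9],
    [0,0,-2.1]
  ],
  "hand": [-0.3,-1,-1,-1,-1]
}}

```text
time: 40.98
tcp_pos: [442.9, -422.5, 296.7]
tool_rot: [-3.137, 0.087, 0.004]
ft_force: [0.6, -0.5, -0.1]
gripper_width: 87.4
grip_force: 0.0
```

{"fn": "arm_command", "kwargs": {
  "rot": [
    [0,0,0],
    [0,0,0],
    [0,0,0],
    [0,0,0],
    [0,0,0]
  ],
  "linear": [
    [0,-0.9,0],
    [0,-1.8,0],
    [0,-2.7,0],
    [0,-3.6,0],
    [0,-4.5,0]
  ],
  "hand": [-1,-1,-1,-1,-1]
}}

```text
time: 41.6
tcp_pos: [455.8, -197.1, 297.4]
tool_rot: [3.14, -0.087, 0.001]
ft_force: [-1.0, -0.0, 0.8]
gripper_width: 87.7
grip_force: 0.0
```

{"fn": "arm_command", "kwargs": {
  "rot": [
    [0,0,0],
    [0,0,0],
    [0,0,0],
    [0,0,0],
    [0,0,0]
  ],
  "linear": [
    [0,-0.9,0],
    [0,-1.8,-0.2],
    [0,-2.7,-0.4],
    [0,-3,-0.6],
    [0,-3,-0.6]
  ],
  "hand": [-1,-1,-1,-1,-1]
}}

```text
time: 42.22
tcp_pos: [464.6, -48.4, 328.0]
tool_rot: [3.14, -0.084, 0.003]
ft_force: [0.8, -0.5, -0.7]
gripper_width: 87.9
grip_force: 0.0
```

Run:
```python
from h import *
p,_=arm.snapshot("scene"); q,_=arm.snapshot("top")
a=cv2.resize(p[165:305,130:370],(600,350),interpolation=cv2.INTER_CUBIC)
b=cv2.resize(q[160:310,230:530],(600,300)[:1]+(250,),interpolation=cv2.INTER_AREA)
cv2.imwrite("pics/c11.png",np.vstack([a,b])[:,:,::-1])
for t,z in(("plate_brass",16),("plate_red",16),("mat",4)):
  for n in("scene","top"):
    for r in find(n,t): print(n,t,round(r["p"],2),np.round(r["bbox"]),rect(n,r["mask"],z))
print(arm.observe()["tcp_pos"],arm.observe()["ft_force"])
```

```text
scene plate_brass 0.58 [176. 216.  39.  33.] (array([ 566.79559326, -355.87246704]), (120.4605941772461, 58.34523391723633), np.float64(-0.07074594225157327))
top plate_brass 0.95 [412. 208.  17.  32.] (array([ 563.84210205, -359.27642822]), (111.24491882324219, 52.316680908203125), np.float64(-0.08872214645155374))
scene plate_red 0.7 [151. 186.  84.  74.] (array([ 515.6807251, -385.46875  ]), (248.19091796875, 149.3441925048828), np.float64(-0.06425928078446752))
scene plate_red 0.6 [177. 182.  30.  32.] (array([ 448.07833862, -418.95733643]), (121.655517578125, 58.531341552734375), np.float64(-0.08583687772656212))
top plate_red 0.68 [436. 242.  11.  34.] (array([ 443.2885437 , -421.62008667]), (109.56519317626953, 52.182945251464844), np.float64(-0.0469548589694595))
scene mat 0.92 [150. 183.  89.  77.] (array([ 508.99633789, -390.3314209 ]), (251.7948455810547, 149.39532470703125), np.float64(-0.06736652398631726))
scene mat 0.46 [282. 210.  31.  49.] (array([ 493.621521 , -106.4801712]), (162.14341735839844, 65.06256866455078), np.float64(-0.0003841609872434759))
[464.06063705 -49.41790861 326.86219046] [0.35660203 0.28027902 0.38722934]
```

View pics/c11.png

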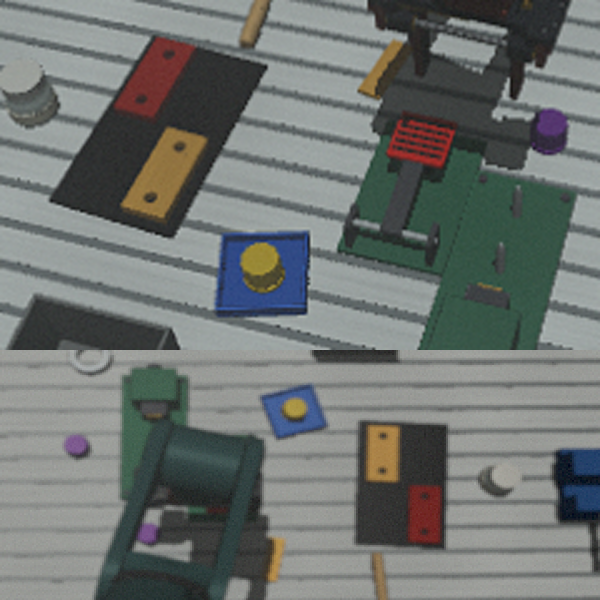

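Both plates lie flat within the mat's edges: red at (155,78) and brass at (165,172) in the upper picture, with margins of about 9–15 mm in the top view. The cap is in the dish, the treadle is up and the arm is clear, so I'm handing the job in.

```bash
python3 -c "
from workcell import arm
print(arm.job_done())"
```

```text
the job is handed in; nothing more can be done
None
```

The job is handed in at about 42 s of the 210 s limit: the cap is in the dish, brass and red (no blued plate was there) were stacked on the pins and marked with the treadle held at its stop for over a second, and both now lie flat on the mat.

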